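# Charge the drying tower with packing rings

### The job

Tip the ceramic rings out of the steel scoop through the funnel so that all seven go down into the glass tower, then run the tamper straight down through the funnel and press it on the bed of rings until its spring trips, so that nothing is left hung up in the neck. Set the empty scoop down flat and stand the tamper upright on the bench, clear of the tower; the funnel stays seated, and the tower and the glassware and bottles round it stay where they are.

Things in the scene. Friction and masses are not known exactly. Their poses are not given: they have to be found in the camera images.
- tower: Drying tower: upright clear glass tube (outer diameter 66 mm, bore 60 mm) in a round steel base (diameter 120 mm, 14 mm high), with a small glass hose nipple low on its side; standing loose, 1.3 kg. Origin: centre of its underside, z up. Inner floor at z 18 mm, open mouth at z 135 mm.
- funnel: Wide steel funnel resting loosely by a collar on the tower's mouth, 250 g. Origin: centre of its neck's lower end, z up. Neck bore 46 mm, 25 mm long, with 5 mm side play in the tube; above it the cone widens to 124 mm inside at the rim, 75 mm above the origin. Seated, the neck's lower end is 113 mm and the rim 188 mm above the tower's underside.
- scoop: Sheet-steel scoop, about 160 g, flat on the bench, the rings in it. Origin: centre of its underside; x to its open nose, z up. Trough x -58 to +58 mm, 84 mm wide; walls 30 mm high, stepping down to 20 mm from x +24 on, sheet 3 mm. From the back wall (x -56, z 14 mm) a flat black handle, 106 mm long, 14 mm thick (along y), 22 mm broad, rises backwards at 55 degrees to the floor.
- scoop_grip (a point): Point on the scoop's handle to grip, 68 mm up it: x -95, y 0, z +70 mm in the scoop's frame; same axes as the scoop. Pinch across y, fingers along the handle (tool tilted 35 degrees, tips pointing to the nose).
- scoop_nose (a point): Middle of the scoop's nose edge: x +58, y 0, z +3 mm in the scoop's frame; same axes as the scoop.
- tamper: Preset-force tamper, 230 g, standing on its foot on the bench: steel foot and stem, black handle sleeve. Origin: centre of the foot's underside, z up. Foot diameter 22 mm, 10 mm high, then a cone to the 9 mm stem; the round handle (diameter 20 mm, a 25 mm rim near its top) spans z 108 to 171 mm.
- tamper_grip (a point): Point on the tamper handle's axis to grip, 142 mm above the foot's underside (handle not pressed); z up.
- tamper_handle (a joint): Travel of the tamper's handle sleeve down its stem, 0 (released) to 0.008 m (tripped). An internal spring holds it at 0 until the push reaches about 9.4 N; then it gives way to 0.008 m, the force dropping to about 6 N, and springs back when let up.
- ring0: one of seven plain white ceramic packing rings, outer diameter 22 mm, length 22 mm, bore 16 mm, 14 g, glazed: on steel it slides at 15 to 25 degrees; origin at its middle, z along its bore. The rings start in the scoop, some standing, some lying.
- ring1: one of seven plain white ceramic packing rings, outer diameter 22 mm, length 22 mm, bore 16 mm, 14 g, glazed: on steel it slides at 15 to 25 degrees; origin at its middle, z along its bore. The rings start in the scoop, some standing, some lying.
- ring2: one of seven plain white ceramic packing rings, outer diameter 22 mm, length 22 mm, bore 16 mm, 14 g, glazed: on steel it slides at 15 to 25 degrees; origin at its middle, z along its bore. The rings start in the scoop, some standing, some lying.
- ring3: one of seven plain white ceramic packing rings, outer diameter 22 mm, length 22 mm, bore 16 mm, 14 g, glazed: on steel it slides at 15 to 25 degrees; origin at its middle, z along its bore. The rings start in the scoop, some standing, some lying.
- ring4: one of seven plain white ceramic packing rings, outer diameter 22 mm, length 22 mm, bore 16 mm, 14 g, glazed: on steel it slides at 15 to 25 degrees; origin at its middle, z along its bore. The rings start in the scoop, some standing, some lying.
- ring5: one of seven plain white ceramic packing rings, outer diameter 22 mm, length 22 mm, bore 16 mm, 14 g, glazed: on steel it slides at 15 to 25 degrees; origin at its middle, z along its bore. The rings start in the scoop, some standing, some lying.
- ring6: one of seven plain white ceramic packing rings, outer diameter 22 mm, length 22 mm, bore 16 mm, 14 g, glazed: on steel it slides at 15 to 25 degrees; origin at its middle, z along its bore. The rings start in the scoop, some standing, some lying.
- wash_bottle: Bystander: white squeeze wash bottle with a bent spout, 216 mm tall, body diameter 64 mm.
- beaker_250: Bystander: glass beaker, diameter 72 mm, 94 mm tall.
- amber_100a: Bystander: small amber reagent bottle with screw cap, diameter 48 mm, 105 mm tall.
There are look-alikes about, which are no part of the job. What is shaped like the scoop but orange is not meant.

How it is judged:
By the outcome, as a careful person would: the job done as asked, in the order asked, and still so for the second after the job is handed in, with the robot touching nothing.
It also fails if it takes over 72 s, if anything falls off the work surface, if the arm or the gripper's body presses on something with over 40 N, if the wrist force passes 120 N, or if a joint passes its speed limit or range.

### The arm

A 6-joint arm with a two-finger parallel gripper is mounted at the origin on a cart in front of the work surface, level with it; the furniture and walls round the work are solid. World frame = base frame: x ahead of the robot, y to its left, z up, the work surface at z = 0. Lengths are in mm, angles in rad, forces in N, time in s.
With the tool pointing down it reaches from about 275 to 825 mm from the base axis. Payload 5.2 kg.
Tool frame: the origin (TCP) lies at the very end of the fingers, on their centre line; the grasp point (between the pads) lies 19 mm behind it; z points along the fingers, y is the line along which they close (so a half turn about z gives the same grasp; the last joint's range is limited). The gripper opens to 93 mm and grips with 3 to 60 N. Pads are 15 mm wide; open, the fingers measure 128 mm over their backs; the gripper's body (75 mm by 188 mm) begins 65 mm behind the grasp point.
Start: joints at [0.987, 0.259, 1.535, -0, 1.348, -0.203], TCP at [204.394, 510.615, 218.653] pointing down, gripper open.
Joint ranges: [-3.14, 3.14], [-0.91, 2.08], [0.19, 2.58], [-1.22, 4.36], [0.22, 2.71], [-3.12, 3.12]. Speed limits (rad/s): [2.57, 2.57, 3.14, 3.14, 3.14, 3.14].

### API

Orientations are given as [roll, pitch, yaw] about the fixed x, y, z axes, in that order (R = Rz(yaw) Ry(pitch) Rx(roll)).
In Python, from bench import robot gives the robot as it stands. The module is installed in compiled form; this text tells all that it offers. Calls block until the motion is done:
- robot.move_ptp(position, orientation): joint-space move of the TCP to a pose.
- robot.move_linear(position, ori=None, speed=150, f_stop=None): straight line of the TCP; ori=None keeps the orientation; speed is the mean speed in mm/s. With f_stop (N) it stops when the force on the tool has changed by that much, and returns True; else False.
- robot.move_j(angles): joint-space move.
- robot.move_gripper(opening): opening from 0.0 (shut) to 1.0 (fully open); the grip force is fixed at half the most; returns when the fingers have stopped.
- robot.sleep(seconds).
- robot.inverse_kinematics(position, orientation): joint angles nearest the present ones, or None.
- robot.get_image(name): name is "scene" or "side" or "wrist"; returns a dict with "img" (420x560x3 uint8, blue, green, red), "fovy" (degrees; the focal length in pixels is half the picture's height over the tangent of half this angle, whatever the lens; pixels are square), "cx", "cy" (the principal point, pixels), "eye" and "orientation" of the camera in the world. Camera axes: x right, y down, z forward; pixel columns grow to the right and rows downward; lengths in mm; the calibration is good to about 2 mm. A picture is of the moment at which its call begins. There is no depth.
A pose or a line that the arm cannot do raises robot.MotionError and nothing moves.
- robot.hand_in(): hands the job in; it is judged then, once.
Readings, each from a call of its own:
- robot.current_t(): time.
- robot.current_qpos(): joint angles.
- robot.current_joint_vel(): joint speeds.
- robot.current_joint_efforts(): joint torques, N m.
- robot.current_tcp_pos(): TCP position.
- robot.current_eef_rot(): TCP orientation.
- robot.current_contact_force(): force on the tool from outside, world axes, zero at the start.
- robot.current_ft_torque(): the same for the moment, N m.
- robot.current_gripper_width(): opening from 0.0 (shut) to 1.0 (fully open).
- robot.current_finger_force(): force on a finger pad.
Only numpy, scipy, OpenCV 4.12 (cv2) and the standard library are available. Lean on these libraries where they do the work, as an engineer would, in place of code of your own. Each camera call takes 0.05 s, during which the arm holds its last target. There are 200 camera calls.

## Working session

There is one attempt and no reset: what is moved stays moved. The work goes in short steps, each a Python script; the robot and the scene stay as the last script left them, time stands still between calls to the robot, and variables do not carry over. Pictures are saved under pics/ and viewed, at most 10 in all, crops included, and the job is handed in when it is done.

```bash
mkdir -p pics; cat > h.py <<'E'
import numpy as np, cv2, pickle
from scipy.spatial.transform import Rotation as R
from bench import robot
def cam(n):
    d=robot.get_image(n); return d
def Rc(d):
    o=np.array(d["orientation"],float)
    return R.from_euler("xyz",o).as_matrix() if o.size==3 else o.reshape(3,3)
def f(d): return d["img"].shape[0]/2/np.tan(np.radians(d["fovy"])/2)
def ray(d,u,v):
    r=Rc(d)@np.array([(u-d["cx"])/f(d),(v-d["cy"])/f(d),1.]); return np.array(d["eye"],float),r/np.linalg.norm(r)
def onz(d,u,v,z):
    e,r=ray(d,u,v); return e+r*(z-e[2])/r[2]
def proj(d,p):
    c=Rc(d).T@(np.array(p,float)-d["eye"]); return c[:2]/c[2]*f(d)+[d["cx"],d["cy"]]
def two(d1,p1,d2,p2):
    e1,r1=ray(d1,*p1);e2,r2=ray(d2,*p2)
    s=np.linalg.lstsq(np.c_[r1,-r2],e2-e1,rcond=None)[0]
    a,b=e1+r1*s[0],e2+r2*s[1]; return (a+b)/2,np.linalg.norm(a-b)
E
python3 - <<'E'
from h import *
for n in ["scene","side","wrist"]:
    d=cam(n); pickle.dump(d,open(n+"0.pkl","wb")); cv2.imwrite(f"pics/{n}0.png",d["img"])
    print(n,d["fovy"],d["cx"],d["cy"],d["eye"],d["orientation"])
print(robot.current_eef_rot(),robot.current_t())
E
```

```text
scene 52.41723029171184 287.8294458035947 209.9620985588235 [-382.64807185 -368.11984172  937.87166692] [-2.2543895  -0.00812605 -1.05015825]
side 48.85869089879523 276.56873094278563 210.50000500612137 [ 180.06261437 1142.07357947  805.62449099] [-2.14351143e+00 -3.68644750e-04 -2.81048903e+00]
wrist 61.25948510030671 281.21689335125456 215.10984905998748 [129.82760242 539.73140947 385.49530534] [2.85356670e+00 4.29647302e-04 1.19065933e+00]
[-3.14023266e+00 -2.97399086e-04  2.76084249e+00] 0.15
```

View pics/scene0.png

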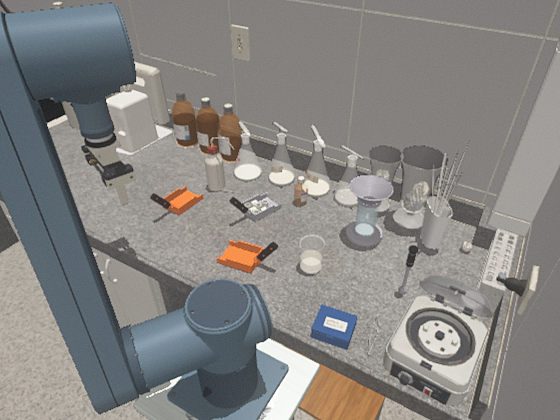

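View pics/side0.png

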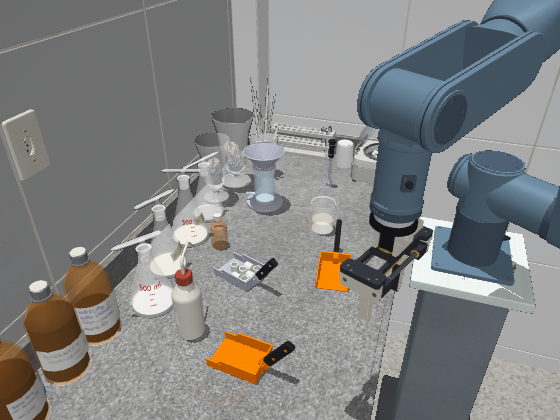

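The scene picture shows the steel scoop with white rings at about (260,207), handle end (234,203). The things it could be confused with are the orange scoops at (182,200) and (243,256). In the side picture the steel one is at (243,268) and the orange ones at (245,355) and (335,270). The tower and funnel are at scene (366,215), side (265,180). The tamper is at scene (408,270), side (331,160). I choose the grey scoop with rings and check it in an enlarged composite crop.

```bash
python3 - <<'E'
from h import *
s=pickle.load(open("scene0.pkl","rb"));q=pickle.load(open("side0.pkl","rb"))
def c(d,x,y,w=100,h=75):return cv2.resize(d["img"][y:y+h,x:x+w],(400,300),interpolation=cv2.INTER_CUBIC)
a=np.vstack([np.hstack([c(s,200,170),c(s,335,235)]),np.hstack([c(q,195,230),c(q,260,130)])])
cv2.imwrite("pics/c1.png",a)
b=np.vstack([np.hstack([c(s,320,170),c(q,215,140)]),np.hstack([c(s,175,140),c(q,175,205)])])
cv2.imwrite("pics/c2.png",b)
E
```

```text
(no output)
```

View pics/c1.png

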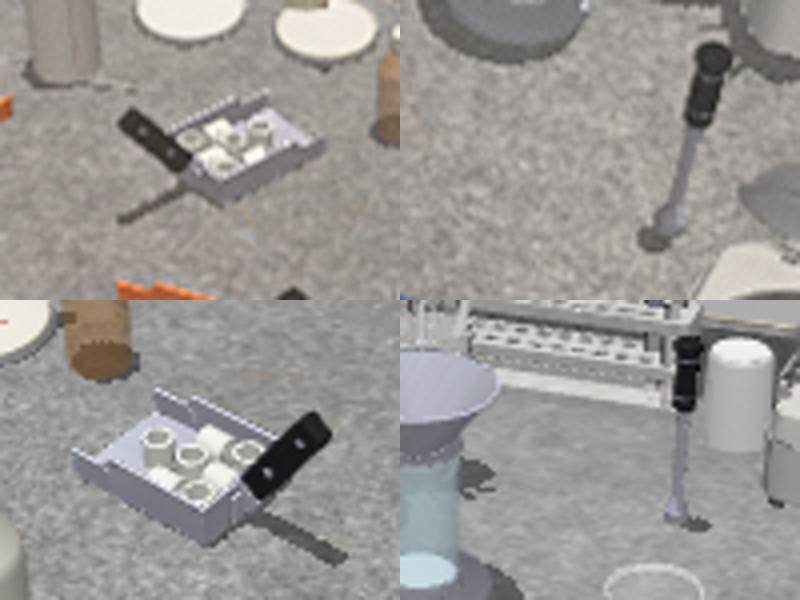

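View pics/c2.png

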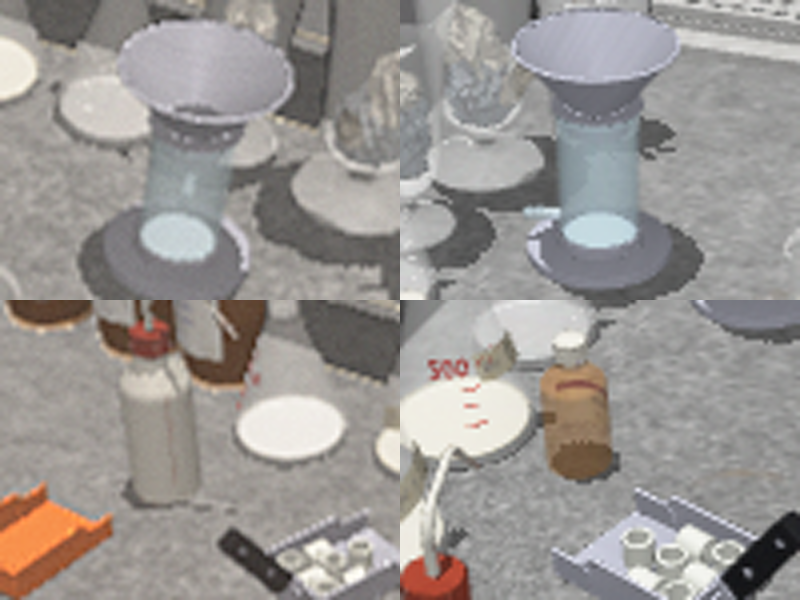

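The crops confirm the grey steel scoop holding the white rings, with its handle pointing to the scene's upper left. The tamper stands alone with a black handle at scene (512/4+…) and the funnel is seated on the tower. Next I measure these points.

```bash
python3 - <<'E'
from h import *
s=pickle.load(open("scene0.pkl","rb"));q=pickle.load(open("side0.pkl","rb"))
def dark(d,x0,y0,x1,y1,t=50):
    g=d["img"].max(2)[y0:y1,x0:x1]; m=(g<t).astype(np.uint8)
    n,l,st,ce=cv2.connectedComponentsWithStats(m); k=1+np.argmax(st[1:,4])
    p=np.argwhere(l==k)[:,::-1]+[x0,y0]; (c,_,_,_)=[*cv2.PCACompute2(p.astype(np.float32),None),0]
    ax=cv2.PCACompute2(p.astype(np.float32),None)[1][0]; t_=(p-p.mean(0))@ax
    return p.mean(0),st[k,4],p.mean(0)+ax*t_.min(),p.mean(0)+ax*t_.max()
hs=dark(s,222,190,252,218);hq=dark(q,250,250,282,290);print("scoop handle",two(s,hs[0],q,hq[0]),hs,hq)
ts=dark(s,400,240,425,272);tq=dark(q,324,130,340,165);print("tamper handle",two(s,ts[0],q,tq[0]),ts[1],tq[1])
C=lambda x,y,ox,oy:(x/4+ox-.4,y/4+oy-.4)
# nose corners top z20: scene
A=onz(s,*C(325,143,200,170),20);B=onz(s,*C(268,93,200,170),20)
print("scene nose",A,B,np.linalg.norm(A-B),(A+B)/2)
A=onz(q,*C(75,155,195,230),20);B=onz(q,*C(158,92,195,230),20)
print("side nose",A,B,np.linalg.norm(A-B),(A+B)/2)
print("back bottom",onz(s,*C(222,205,200,170),0),onz(q,*C(208,245,195,230),0))
print("tamper foot",onz(s,*C(668,220,235,235),5),onz(q,*C(676,212,160,130),5))
# funnel rim: fit ellipse from points
def circ(d,pts,z):
    P=np.array([onz(d,*p,z)[:2] for p in pts]); M=np.c_[2*P,np.ones(len(P))]
    c=np.linalg.lstsq(M,(P**2).sum(1),rcond=None)[0]; return c[:2],np.sqrt(c[2]+c[0]**2+c[1]**2)
print("rim s",circ(s,[C(*p,320,170) for p in [(117,72),(294,82),(205,20),(150,30),(270,45),(210,124),(150,107),(260,118)]],188))
print("rim q",circ(q,[C(x-400,y,215,140) for x,y in [(512,45),(680,45),(596,8),(540,17),(650,17),(600,83),(640,77),(550,75)]],188))
print("base s",circ(s,[C(*p,320,170) for p in [(104,245),(120,218),(248,268),(240,228),(150,292),(200,299)]],14))
print("base q",circ(q,[C(x-400,y,215,140) for x,y in [(527,240),(673,240),(660,222),(540,225),(600,275),(650,263)]],14))
for n,(x,y) in dict(wash=(160,500),).items(): print(n,onz(s,*C(x,y-300,175,140),0))
print("amber",onz(q,*C(580-400,478-300,175,205),0), "beaker",onz(q,322,232,0),onz(s,310,268,0))
E
```

```text
scoop handle (array([502.40888103, 291.01761736,  46.95084781]), np.float64(6.7908303928484965)) (array([246.5, 208.5]), np.int32(2), array([246.00000002, 208.00000002]), array([246.99999998, 208.99999998])) (array([266.2460733 , 268.41361257]), np.int32(191), array([257.18698783, 277.11175312]), array([274.9835011 , 260.02431374]))
tamper handle (array([ 462.01822655, -264.55966527,  125.56009303]), np.float64(18.319452629138766)) 5 40
scene nose [608.22264111 219.2285144   20.        ] [644.23772086 299.73735537  20.        ] 88.19727571716759 [626.23018098 259.48293489  20.        ]
side nose [641.70349423 308.92185643  20.        ] [616.80740291 229.62307179  20.        ] 83.11505644993345 [629.25544857 269.27246411  20.        ]
back bottom [513.64731837 264.26073169   0.        ] [535.63219952 340.2935323    0.        ]
tamper foot [ 468.24600324 -259.41659422    5.        ] [ 468.98116205 -263.64162787    5.        ]
rim s (array([637.53818036, -75.93868739]), np.float64(65.20491709546046))
rim q (array([640.00986477, -73.70562762]), np.float64(65.55488641425295))
base s (array([632.87445889, -79.04808745]), np.float64(58.63205747281314))
base q (array([638.28851053, -71.22080009]), np.float64(57.07312617925906))
wash [586.38330422 490.15136852   0.        ]
amber [673.36679067 205.00023805   0.        ] beaker [418.4178586   28.59787012   0.        ] [415.5018101    4.48505599   0.        ]
```

```bash
cat >> h.py <<'E'
def dark(d,x0,y0,x1,y1,t=60):
    m=(d["img"].max(2)[y0:y1,x0:x1]<t).astype(np.uint8)
    n,l,st,ce=cv2.connectedComponentsWithStats(m); k=1+np.argmax(st[1:,4]); return ce[k]+[x0,y0],st[k]
def save(d,n,up=1):
    pickle.dump(d,open(n+".pkl","wb")); cv2.imwrite(f"pics/{n}.png",cv2.resize(d["img"],None,fx=up,fy=up))
def tool(yaw,tilt):
    "tool with y across the scoop at heading yaw; tilt (deg): tips lean toward heading"
    u=np.array([np.cos(yaw),np.sin(yaw),0]);t=np.radians(tilt)
    z=np.sin(t)*u-np.cos(t)*np.array([0,0,1]); y=np.array([-u[1],u[0],0])*YS; x=np.cross(y,z)
    return R.from_matrix(np.c_[x,y,z])
YS=1
E
python3 - <<'E'
import h
from h import *
s=pickle.load(open("scene0.pkl","rb"));q=pickle.load(open("side0.pkl","rb"))
hs,a=dark(s,222,190,252,218,70);hq,b=dark(q,250,250,282,290,70);print(two(s,hs,q,hq),hs,a,hq,b)
ts,a=dark(s,400,240,425,272,70);tq,b=dark(q,324,130,340,165,70);print(two(s,ts,q,tq),ts,a,tq,b)
Rt=R.from_euler("xyz",robot.current_eef_rot()).as_matrix()
w=pickle.load(open("wrist0.pkl","rb"));off=Rt.T@(np.array(w["eye"])-robot.current_tcp_pos());print("cam off",off,"view in tool",Rt.T@Rc(w))
yaw=-.36;g=np.array([485,318,70.])
for ys in (1,-1):
    h.YS=ys
    for nm,(p,yw,t) in dict(look=([470,320,330],yaw,0),grip=(g,yaw,35),pour0=([454,-55,270],-.117,35),pour=([560,-65,350],-.117,-15)).items():
        print(ys,nm,robot.inverse_kinematics(list(map(float,p)),list(tool(yw,t).as_euler("xyz"))))
E
```

```text
(array([492.39150924, 312.34250884,  63.43587345]), np.float64(1.0690280750503844)) [238.60824742 204.88659794] [ 8  8 18 15 97] [266.26829268 268.50731707] [  5   8  23  22 205]
(array([ 464.49182329, -263.26720885,  136.07693977]), np.float64(10.784737922117268)) [410.31428571 260.01428571] [ 7 14  9 13 70] [331.32323232 147.5959596 ] [ 4  9  8 19 99]
cam off [  79.98469615   -0.49540355 -167.44679251] view in tool [[ 6.13032107e-04 -9.58721714e-01 -2.84345386e-01]
 [ 9.99999379e-01  3.23239256e-04  1.06608107e-03]
 [-9.30163478e-04 -2.84345864e-01  9.58721318e-01]]
1 look [ 4.01637179e-01  2.45230380e-01  1.28587934e+00 -4.44089210e-16
  1.61048293e+00 -8.09159148e-01]
1 grip [ 0.7074694   0.40867321  1.93927254 -0.91075963  0.68934024  0.19067182]
1 pour0 [-0.58896997 -0.34547601  2.14204253  0.3642339   0.82128932 -2.22095487]
1 pour [-0.28477397  0.42268365  1.01864904 -0.04669519  1.95816419 -1.75060516]
-1 look [ 4.01637179e-01  2.45230380e-01  1.28587934e+00 -4.44089210e-16
  1.61048293e+00  2.33243351e+00]
-1 grip [ 0.7074694   0.40867321  1.93927254 -0.91075963  0.68934024 -2.95092083]
-1 pour0 [-0.58896997 -0.34547601  2.14204253  0.3642339   0.82128932  0.92063778]
-1 pour [-0.28477397  0.42268365  1.01864904 -0.04669519  1.95816419  1.39098749]
```

```bash
python3 - <<'E'
from h import *
robot.move_ptp([640.,258.,260.],list(tool(-.36,0).as_euler("xyz")))
d=cam("wrist"); save(d,"w1"); print(robot.current_t(),d["eye"])
E
```

```text
2.0333 [564.11409843 286.88114296 427.72902546]
```

View pics/w1.png

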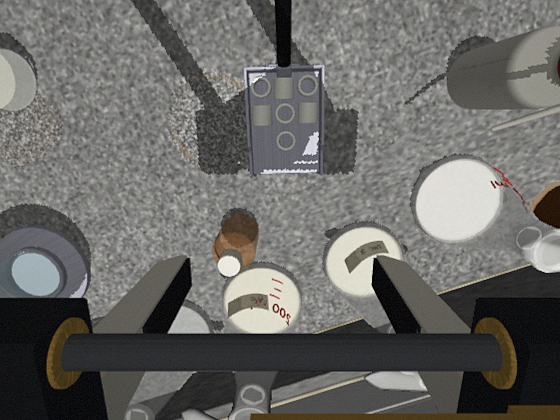

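The wrist picture shows the scoop with seven rings. The nose edge runs from about (248,174) to (325,173), the back wall is at row 66, and the handle leaves through (284,30).

```bash
python3 - <<'E'
from h import *
d=pickle.load(open("w1.pkl","rb"))
a,b=onz(d,248,174,20),onz(d,325,173.5,20)   # nose walls top z20
a0,b0=onz(d,248,174,0),onz(d,325,173.5,0)
c,e=onz(d,246,66,30),onz(d,326,66,30)
print(np.linalg.norm(a-b),np.linalg.norm(a0-b0),np.linalg.norm(c-e))
n,k=(a+b)/2,(c+e)/2; n0=(a0+b0)/2
for m in(n,n0): v=(m-k)[:2]; print(m,k,np.linalg.norm(v),np.arctan2(v[1],v[0]))
# handle columns
im=d["img"].max(2)
for r in (5,20,40,60):
    x=np.where(im[r,260:310]<45)[0]+260; print(r,x.min(),x.max())
m0=onz(d,284,66,30); print(m0)
v=(a-b)[:2]; print("edge normal",np.arctan2(v[1],v[0])-np.pi/2, np.arctan2(*(c-e)[[1,0]])-np.pi/2)
for y in (-.34,-.36,-.38):
    u=np.array([np.cos(y),np.sin(y)]);print(y,"hand centre in scoop frame rel k", (np.array([492.4,312.3])-k[:2])@u,(np.array([492.4,312.3])-k[:2])@[-u[1],u[0]])
E
```

```text
89.24251887925236 93.62005951564973 83.20675402724825
[632.78825883 268.39572097  20.        ] [524.93086189 307.48044862  30.        ] 114.72067821384151 -0.34765570999614265
[ 6.36156877e+02  2.67488971e+02 -2.84217094e-14] [524.93086189 307.48044862  30.        ] 118.19705852287356 -0.34515846153697466
5 275 290
20 276 290
40 276 290
60 277 290
[524.20055679 305.52576594  30.        ]
edge normal -3.493029563937418 -3.4991513666088947
-0.34 hand centre in scoop frame rel k -32.275879998495604 -6.304967983014623
-0.36 hand centre in scoop frame rel k -32.143334084461124 -6.9491815977745075
-0.38 hand centre in scoop frame rel k -31.997931265364933 -7.590615632549804
```

```bash
python3 - <<'E'
from h import *
d=pickle.load(open("w1.pkl","rb"));s=pickle.load(open("scene0.pkl","rb"));q=pickle.load(open("side0.pkl","rb"))
y=-.352;u=np.array([np.cos(y),np.sin(y),0]);l=np.array([-u[1],u[0],0]);o=np.array([578.5,286.5,0])
P=lambda x,yy,z:o+x*u+yy*l+[0,0,z]
for n,p in dict(h0=P(-56,0,14),h30=P(-73,0,38.6),hc=P(-86.4,0,57.4),nl=P(58,42,20),nr=P(58,-42,20),nl0=P(58,42,0),bl=P(-58,42,30),br=P(-58,-42,30)).items(): print(n,proj(d,p),proj(s,p),proj(q,p))
E
```

```text
h0 [284.66662592  69.27236213] [246.69500221 211.68942068] [254.9663797  278.90048856]
h30 [284.88152058  48.36858491] [242.17635753 208.06259081] [259.78483401 274.32040447]
hc [285.0692188  29.5200747] [238.5174924  205.25625754] [263.71859331 270.76762755]
nl [321.23271995 174.22691122] [265.60857773 191.86603585] [211.87048905 267.19726168]
nr [248.79607171 174.65679254] [280.40293276 203.05339908] [233.91431723 251.93835369]
nl0 [319.4254236  171.36733842] [265.74539511 196.29630532] [212.43837342 273.02115767]
bl [325.22481014  65.26516239] [238.82308286 202.34381639] [244.24711865 283.06730035]
br [244.43185998  65.74942706] [253.35409417 214.40736014] [266.04414009 266.24050193]
```

```bash
cat >> h.py <<'E'
SY=-.352; SO=np.array([578,285.1,0.])
def tcp_for(nose,yaw,th):
    "TCP pose so the scoop nose is at 'nose', heading yaw, pitched nose-down th deg"
    u=np.array([np.cos(yaw),np.sin(yaw),0]);Z=np.array([0,0,1.]);t=np.radians(th)
    U=np.cos(t)*u-np.sin(t)*Z;W=np.sin(t)*u+np.cos(t)*Z
    T=tool(yaw,35-th); return (np.array(nose)-153*U+67*W+19*T.as_matrix()[:,2]).tolist(),T.as_euler("xyz").tolist()
E
python3 - <<'E'
from h import *
n=SO+58*np.array([np.cos(SY),np.sin(SY),0])+[0,0,3]
p,o=tcp_for(n,SY,0); z=R.from_euler("xyz",o).as_matrix()[:,2]
robot.move_ptp((np.array(p)-90*z).tolist(),o)
print(robot.move_linear(p,speed=150,f_stop=8),robot.current_tcp_pos(),p,robot.current_contact_force())
robot.move_gripper(0.0); print(robot.current_gripper_width(),robot.current_finger_force(),robot.current_t())
f0=np.array(robot.current_contact_force())
p[2]+=40; robot.move_linear(p,speed=80); print(robot.current_contact_force()-f0,robot.current_ft_torque())
d=cam("side");save(d,"s2");e=cam("wrist");save(e,"w2")
cv2.imwrite("pics/c3.png",np.hstack([cv2.resize(d["img"][190:310,180:320],(400,343)),cv2.resize(e["img"],(400,300))[:300].copy() if 0 else cv2.copyMakeBorder(cv2.resize(e["img"],(400,300)),0,43,0,0,0)]))
E
```

```text
False [499.83594352 313.94589712  54.85605113] [499.05466607062453, 314.0963563173347, 54.43611115850915] [-0.29128972  0.02046701  0.04458795]
0.15050685542040473 29.990250170230865 4.9917
[ 0.14996401 -1.1084045  -1.339004  ] [ 0.23080568  0.75423544 -0.00901035]
```

View pics/c3.png

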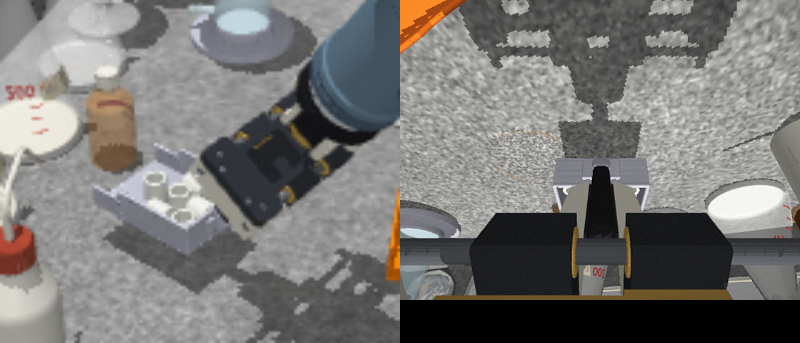

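The scoop is gripped and lifted, with the rings still in it. I check the pitch by comparing nose corners (214,256) and (234,241.5) in the side view with their predicted positions.

```bash
python3 - <<'E'
from h import *
q=pickle.load(open("s2.pkl","rb"))
u=np.array([np.cos(SY),np.sin(SY),0]);l=np.array([-u[1],u[0],0])
for dz in (30,40,44): print(dz,[proj(q,SO+58*u+k*l+[0,0,20+dz]) for k in(42,-42)],proj(q,SO-58*u+42*l+[0,0,30+dz]),proj(q,SO-58*u+42*l+[0,0,dz]))
# path feasibility
yw=-.117
T=np.array([638.5,-75.,0]);u=np.array([np.cos(yw),np.sin(yw),0])
for th in(-8,0,20,35,50,60): 
    p,o=tcp_for(T-38*u+[0,0,200],yw,th); print(th,np.round(p),robot.inverse_kinematics(p,o))
E
```

```text
30 [array([211.40939548, 257.98383954]), array([233.74119686, 242.940776  ])] [244.1944738  273.52439237] [244.64691684 282.75333347]
40 [array([211.11588648, 254.95348049]), array([233.55718617, 239.97786077])] [244.04076721 270.38908264] [244.49752811 279.70609952]
44 [array([210.99773756, 253.73364175]), array([233.48313511, 238.78550051])] [243.97887111 269.12652473] [244.43737647 278.47912531]
-8 [454. -53. 231.] [-0.68215846 -0.37379958  2.34036026  0.67878928  0.62086209 -2.58572758]
0 [460. -54. 251.] [-0.57134707 -0.31345354  2.17077327  0.37468713  0.75847948 -2.22945468]
20 [486. -57. 297.] [-0.40194417 -0.07385611  1.74688472  0.07761224  1.21785128 -1.87339898]
35 [514. -60. 324.] [-0.33247923  0.15028956  1.41904821  0.          1.57225489 -1.78627556]
50 [549. -65. 342.] [-0.28878628  0.40095668  1.06997891 -0.04724882  1.92840679 -1.75338759]
60 [574. -67. 349.] [-0.26858884  0.58501499  0.8127261  -0.07759311  2.17437362 -1.75247118]
```

```bash
python3 - <<'E'
from h import *
yw=-.117;T=np.array([638.5,-75.,0]);u=np.array([np.cos(yw),np.sin(yw),0])
p=robot.current_tcp_pos().tolist() if hasattr(robot.current_tcp_pos(),'tolist') else list(robot.current_tcp_pos())
p[2]=290.; robot.move_linear(p,speed=170)
p,o=tcp_for(T-75*u+[0,0,235],yw,-2); robot.move_linear(p,o,speed=150)
p,o=tcp_for(T-36*u+[0,0,202],yw,0); robot.move_linear(p,o,speed=80)
print(robot.current_t(),robot.current_contact_force())
d=cam("side");save(d,"s3");e=cam("scene");save(e,"e3")
c=lambda d,x,y:cv2.resize(d["img"][y:y+150,x:x+200],(400,300))
cv2.imwrite("pics/c4.png",np.hstack([c(d,170,90),c(e,270,120)]))
E
```

```text
10.6333 [-0.47668763 -0.55376838 -2.15625776]
```

View pics/c4.png

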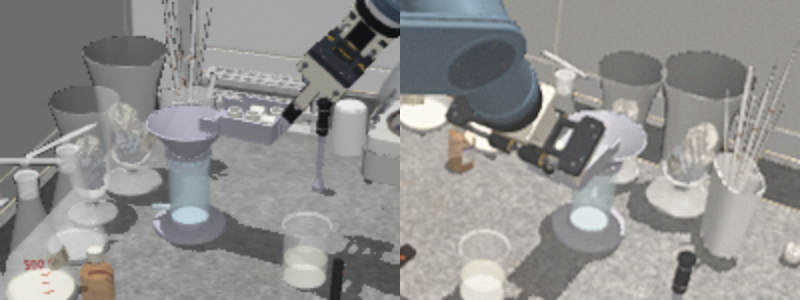

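In the side view the scoop nose is over the near part of the funnel rim, at crop (205,122), and the rings are still in place. Now I pour.

```bash
python3 - <<'E'
from h import *
yw=-.117;T=np.array([638.5,-75.,0]);u=np.array([np.cos(yw),np.sin(yw),0])
def go(th,sp): 
    p,o=tcp_for(T-36*u+[0,0,202],yw,th); robot.move_linear(p,o,speed=sp)
f=[]
for th in (6,12): go(th,35)
for th in range(15,34,3): go(th,16); f.append(round(robot.current_contact_force()[2],2))
for th in (40,47,54): go(th,30); f.append(round(robot.current_contact_force()[2],2))
robot.sleep(.3); print(f,robot.current_t(),robot.current_contact_force())
d=cam("side");save(d,"s4");e=cam("scene");save(e,"e4");w=cam("wrist");save(w,"w4")
c=lambda d,x,y:cv2.resize(d["img"][y:y+150,x:x+200],(400,300))
cv2.imwrite("pics/c5.png",np.vstack([np.hstack([c(d,170,90),c(e,270,120)]),np.hstack([cv2.resize(w["img"],(400,300)),0*c(d,0,0)])]))
E
```

```text
[np.float64(-2.78), np.float64(-3.41), np.float64(-2.85), np.float64(-2.92), np.float64(-2.55), np.float64(-2.42), np.float64(-2.83), np.float64(-2.06), np.float64(-1.98), np.float64(-1.54)] 19.025 [ 0.17696534 -0.78197262 -1.27073577]
```

View pics/c5.png

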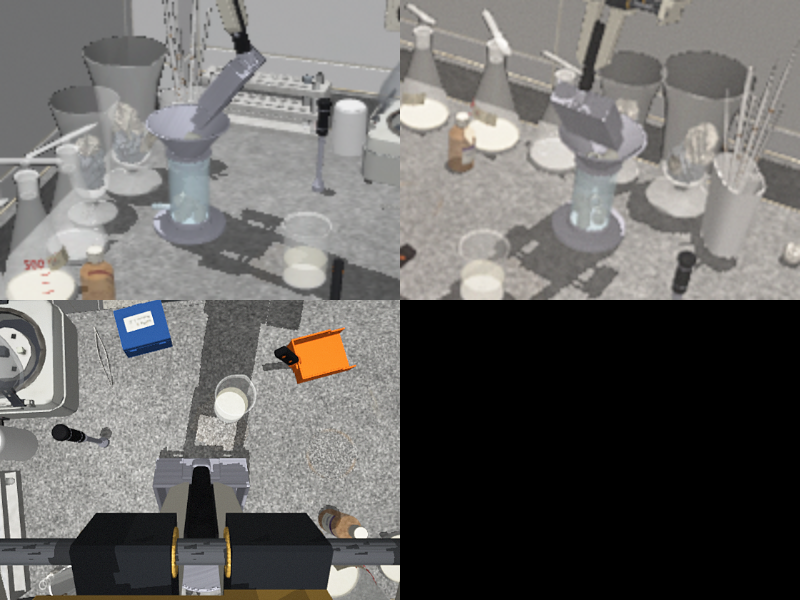

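The rings show in the tower through the glass, at scene crop (600,215). The scoop is steep over the funnel, and the funnel is still seated. I withdraw the scoop and set it down where it came from.

```bash
python3 - <<'E'
from h import *
yw=-.117;T=np.array([638.5,-75.,0]);u=np.array([np.cos(yw),np.sin(yw),0])
p,o=tcp_for(T-38*u+[0,0,235],yw,54); robot.move_linear(p,o,speed=100)
p,o=tcp_for(T-110*u+[0,0,245],yw,5); robot.move_linear(p,o,speed=100)
n=SO+58*np.array([np.cos(SY),np.sin(SY),0])+[0,0,3]
p,o=tcp_for(n+[0,0,180],SY,0); robot.move_linear(p,o,speed=170)
e=cam("scene");save(e,"e5");d=cam("side");save(d,"s5")
p,o=tcp_for(n+[0,0,10],SY,-1); robot.move_linear(p,o,speed=170)
print(robot.current_contact_force())
p,o=tcp_for(n+[0,0,-6],SY,0); print(robot.move_linear(p,o,speed=15,f_stop=3),robot.current_tcp_pos(),p,robot.current_contact_force(),robot.current_t())
w=cam("wrist");save(w,"w5")
c=lambda d,x,y:cv2.resize(d["img"][y:y+120,x:x+160],(400,300),interpolation=cv2.INTER_CUBIC)
d2=cam("side")
cv2.imwrite("pics/c6.png",np.vstack([np.hstack([c(d,190,100),c(e,290,150)]),np.hstack([c(d2,180,190),cv2.resize(w["img"],(400,300))])]))
E
```

```text
[ 0.27288113  0.60017419 -1.35462593]
True [498.74586716 314.29368447  54.1196182 ] [499.05466607062453, 314.0963563173347, 48.43611115850915] [-0.66268807  0.91873346  3.52359266] 25.8833
```

View pics/c6.png

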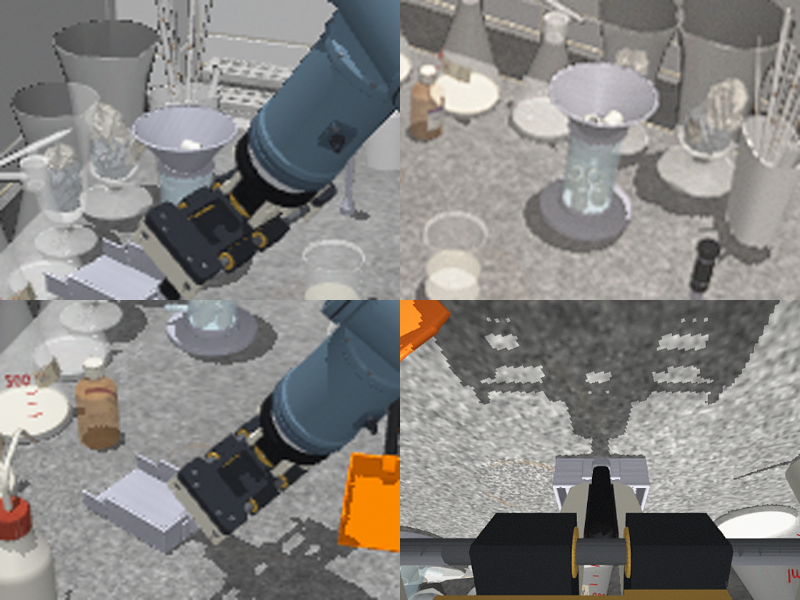

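The funnel still holds a couple of rings in its neck, at scene crop (610,118), which is the tamper's job. The scoop is empty and back on the bench. I release it and go to look at the tamper from above.

```bash
python3 - <<'E'
from h import *
robot.move_gripper(0.45)
p=np.array(robot.current_tcp_pos());z=R.from_euler("xyz",robot.current_eef_rot()).as_matrix()[:,2]
robot.move_linear((p-120*z).tolist(),speed=200)
q=cam("side");save(q,"s6")
robot.move_ptp([538.,-270.,300.],tool(-.117,0).as_euler("xyz").tolist())
w=cam("wrist");save(w,"w6");print(robot.current_t(),robot.current_gripper_width(),robot.current_qpos(),w["eye"])
e=cam("scene");save(e,"e6")
c=lambda d,x,y:cv2.resize(d["img"][y:y+120,x:x+160],(400,300),interpolation=cv2.INTER_CUBIC)
cv2.imwrite("pics/c7.png",np.vstack([np.hstack([c(q,180,190),c(e,200,150)]),np.hstack([cv2.resize(w["img"],(400,300)),c(w,200,60)])]))
E
```

```text
29.7833 0.4486802428494914 [-6.48731879e-01  3.16144408e-01  1.26136438e+00  1.86774642e-05
  1.56473451e+00 -2.10373494e+00] [ 458.6526098  -260.20370504  467.21744789]
```

View pics/c7.png

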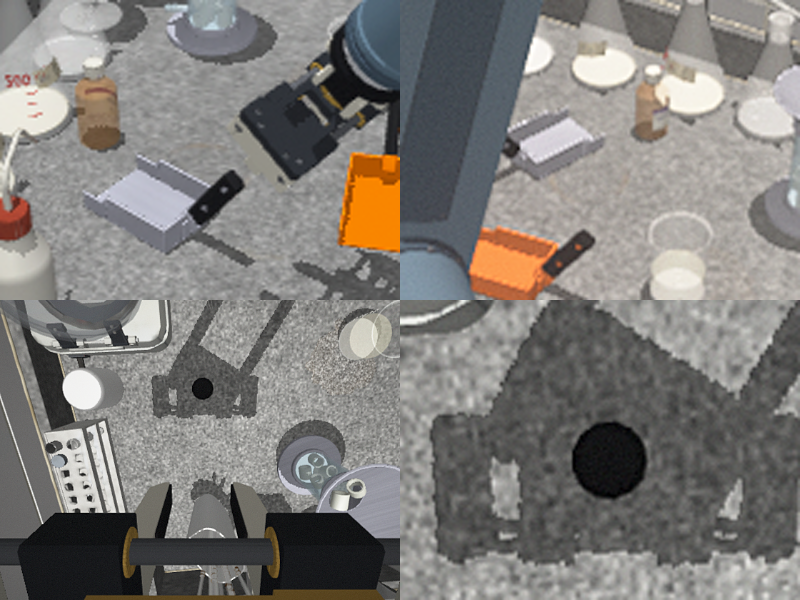

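The scoop is empty and flat on the bench. The tamper's black top is at wrist (283.5,124). Two rings sit in the funnel neck at wrist (480,270).

```bash
python3 - <<'E'
from h import *
w=pickle.load(open("w6.pkl","rb"))
c,st=dark(w,250,95,320,160,45); print(c,st); t=onz(w,*c,168); print(t, "diam",st[2]*np.linalg.norm(onz(w,280,124,168)-onz(w,281,124,168)))
# funnel rim right in wrist view not complete; go grip
o=tool(-.117,0).as_euler("xyz").tolist()
robot.move_ptp([t[0],t[1],205.],o)
print(robot.move_linear([t[0],t[1],124.],speed=110,f_stop=5))
x0=np.array(robot.current_contact_force())
robot.move_gripper(0.0); print(robot.current_gripper_width()*93,robot.current_contact_force()-x0,robot.current_tcp_pos(),robot.current_t())
print([robot.inverse_kinematics([638.,-75.,z],o) for z in (340.,150.)])
E
```

```text
[283.21800281 123.62447257] [ 19  14  30  31 711]
[ 469.47759255 -259.30628501  168.        ] diam 24.529886196580446
False
19.787734599947093 [0.38266369 1.01037505 3.00451049] [ 469.70575228 -259.45358747  124.44069174] 31.75
[array([-0.29036469,  0.38910971,  1.06288056,  0.        ,  1.68960239,
       -1.74416102]), array([-0.29036469,  0.47116158,  1.39358385,  0.        ,  1.27684722,
       -1.74416102])]
```

```bash
python3 - <<'E'
from h import *
from scipy.optimize import least_squares
for nm,(x0,y0,x1,y1) in dict(scene0=(345,172,397,204),e6=(345,172,397,204),e5=(345,172,397,204),side0=(240,138,288,165)).items():
    d=pickle.load(open(nm+".pkl","rb")); im=d["img"].astype(int); b=im[...,0]-im[...,2]
    m=np.zeros(b.shape,np.uint8); m[y0:y1,x0:x1]=(b>9)[y0:y1,x0:x1]
    m=cv2.morphologyEx(m,cv2.MORPH_OPEN,np.ones((3,3)))
    n,l,st,ce=cv2.connectedComponentsWithStats(m);k=1+np.argmax(st[1:,4])
    c=cv2.findContours((l==k).astype(np.uint8),0,1)[0][0][:,0].astype(float)
    ymid=st[k,1]+.45*30
    P=np.array([onz(d,*p,188)[:2] for p in c if p[1]<st[k,1]+14])
    r=least_squares(lambda q:np.hypot(*(P-q).T)-64,[638,-75],loss="soft_l1",f_scale=2)
    print(nm,st[k],len(P),r.x,np.abs(r.fun).mean())
E
```

```text
Traceback (most recent call last):
ValueError: attempt to get argmax of an empty sequence
```

```bash
cat > rim.py <<'E'
from h import *
from scipy.optimize import least_squares
def rim(d,box,t=4):
    x0,y0,x1,y1=box; im=cv2.GaussianBlur(d["img"],(3,3),0).astype(int); b=im[...,0]-im[...,2]
    m=np.zeros(b.shape,np.uint8); m[y0:y1,x0:x1]=(b>t)[y0:y1,x0:x1]
    m=cv2.morphologyEx(m,cv2.MORPH_OPEN,np.ones((3,3),np.uint8))
    n,l,st,ce=cv2.connectedComponentsWithStats(m)
    if n<2: return None
    k=1+np.argmax(st[1:,4]); c=cv2.findContours((l==k).astype(np.uint8),0,1)[0][0][:,0].astype(float)
    P=np.array([onz(d,*p,188)[:2] for p in c if p[1]<st[k,1]+14])
    r=least_squares(lambda q:np.hypot(*(P-q).T)-64,[638,-75],loss="soft_l1",f_scale=2)
    return st[k],len(P),r.x.round(1),np.abs(r.fun).mean().round(1)
E
python3 - <<'E'
from rim import *
B=dict(scene0=(340,168,402,204),e6=(340,168,402,204),side0=(235,135,295,165))
for n,b in B.items():
    d=pickle.load(open(n+".pkl","rb"));im=d["img"]
    print(n,(im[182,370],im[182,340],im[195,370]) if n!="side0" else (im[150,264],im[150,300]))
    for t in (4,8,12,16): print(t,rim(d,b,t))
E
```

```text
scene0 (array([196, 189, 191], dtype=uint8), array([159, 162, 166], dtype=uint8), array([188, 181, 185], dtype=uint8))
4 None
8 None
12 None
16 None
e6 (array([218, 209, 215], dtype=uint8), array([170, 175, 178], dtype=uint8), array([199, 192, 196], dtype=uint8))
4 None
8 None
12 None
16 None
side0 (array([198, 184, 182], dtype=uint8), array([203, 206, 208], dtype=uint8))
4 (array([243, 142,  42,  23, 762], dtype=int32), 57, array([640.8, -74.7]), np.float64(1.4))
8 (array([243, 142,  42,  23, 680], dtype=int32), 56, array([639.9, -71.8]), np.float64(1.5))
12 (array([244, 143,  40,  18, 550], dtype=int32), 59, array([637.2, -65.9]), np.float64(3.4))
16 None
```

```bash
sed -i 's/b=im\[...,0\]-im\[...,2\]/b=im[...,0]-im[...,1]/' rim.py; python3 - <<'E'
from rim import *
B=dict(scene0=(340,168,402,204),e5=(340,168,402,204),e6=(340,168,402,204),side0=(235,135,295,165),s6=(235,135,295,165))
for n,b in B.items():
    d=pickle.load(open(n+".pkl","rb"))
    for t in (1,3): print(n,t,rim(d,b,t))
E
```

```text
scene0 1 (array([350, 175,  43,  29, 974], dtype=int32), 53, array([638.7, -75.2]), np.float64(1.2))
scene0 3 (array([350, 175,  43,  26, 854], dtype=int32), 52, array([636.9, -75.4]), np.float64(1.6))
e5 1 (array([350, 175,  44,  29, 890], dtype=int32), 53, array([638.9, -75.6]), np.float64(1.3))
e5 3 (array([350, 175,  43,  25, 761], dtype=int32), 52, array([636.9, -76.2]), np.float64(1.5))
e6 1 (array([350, 175,  44,  29, 912], dtype=int32), 53, array([639. , -75.6]), np.float64(1.1))
e6 3 (array([350, 175,  43,  25, 762], dtype=int32), 51, array([636.6, -75.8]), np.float64(1.5))
side0 1 (array([242, 141,  44,  24, 813], dtype=int32), 55, array([643.5, -79.4]), np.float64(1.9))
side0 3 (array([242, 142,  43,  23, 775], dtype=int32), 57, array([641.4, -74.9]), np.float64(1.7))
s6 1 (array([242, 141,  44,  24, 797], dtype=int32), 54, array([642.7, -79.8]), np.float64(1.9))
s6 3 (array([243, 142,  42,  23, 743], dtype=int32), 57, array([640.8, -74.8]), np.float64(1.6))
```

```bash
python3 - <<'E'
from h import *
X,Y=639.2,-75.5; o=tool(-.117,0).as_euler("xyz").tolist()
robot.move_linear([469.7,-259.4,345.],speed=170)
robot.move_linear([X,Y,345.],o,speed=160)
robot.move_linear([X,Y,315.],speed=120)
x0=np.array(robot.current_contact_force())
s=robot.move_linear([X,Y,165.],speed=35,f_stop=7)
print(s,"foot z",robot.current_tcp_pos()[2]-124.4,robot.current_tcp_pos(),robot.current_contact_force()-x0,x0,robot.current_t())
E
```

```text
True foot z 157.51575528111513 [639.76572089 -74.89565063 281.91575528] [-0.49886499  2.41722295  6.40591535] [ 0.45247839 -0.66070665 -2.68566058] 36.875
```

```bash
python3 - <<'E'
from h import *
X,Y=639.2,-75.5
for i in range(14):
    z=robot.current_tcp_pos()[2]-4
    s=robot.move_linear([X,Y,z],speed=12,f_stop=9)
    print(s,round(robot.current_tcp_pos()[2]-124.4,1),np.round(robot.current_contact_force(),1))
    if s or robot.current_tcp_pos()[2]-124.4<135: break
print(robot.current_t()); save(cam("scene"),"e7");save(cam("side"),"s7")
E
```

```text
False 154.9 [1.7 1.6 4.6]
False 151.4 [1.9 2.  3.5]
False 148.5 [1.3 2.  7.8]
True 147.9 [0.2 1.7 7.2]
38.3667
```

```bash
python3 - <<'E'
from h import *
robot.move_linear([639.2,-75.5,320.],speed=120)
d=pickle.load(open("w6.pkl","rb"))
for u,v in((476,276),(500,263)):print(onz(d,u,v,155))
for nm,b in dict(w6=(455,245,530,300),e5=(355,180,395,200),side=(250,138,285,165)).items():
    d=cam("side") if nm=="side" else pickle.load(open(nm+".pkl","rb"));x0,y0,x1,y1=b
    im=d["img"][y0:y1,x0:x1].astype(int)
    # white-warm: bright and not bluish
    m=((im.min(2)>150)&(im[...,0]-im[...,1]<2)).astype(np.uint8)
    n,l,st,ce=cv2.connectedComponentsWithStats(m)
    for k in range(1,n):
        if st[k,4]>5: print(nm,st[k],onz(d,*(ce[k]+[x0,y0]),155).round(0)-[639,-75.5,0])
    if nm!="w6": print("\n".join("".join("#" if a else "." for a in r) for r in m))
e=cam("scene");im=e["img"][178:202,350:395].astype(int);save(e,"e8")
m=((im.min(2)>150)&(im[...,0]-im[...,1]<2));print("now scene");print("\n".join("".join("#" if a else "." for a in r) for r in m))
print(robot.current_t())
E
```

```text
[633.50062323 -90.08124912 155.        ]
[622.33562238 -67.77984067 155.        ]
w6 [4 0 4 3 6] [-39.  -30.5 155. ]
w6 [ 30   4  28  29 369] [-16.    7.5 155. ]
w6 [ 10  27  25  24 456] [  2.  -12.5 155. ]
e5 [ 0 15  3  5 10] [-29.   33.5 155. ]
e5 [ 8 14 17  6 60] [ -1.   -9.5 155. ]
e5 [29 18  4  2  6] [ 11.  -47.5 155. ]
.......................................#
........................................
...................................#....
........................................
..................................#.....
........................................
........................................
........................................
........................................
........................................
........................................
........................................
........................................
........................................
...................###..................
#.........#.......######................
##......#######..#######................
##......####.############...............
###......#..#.###########......##..
[... 1701 characters left out ...]
..
.............................................
.............................................
#............................................
#............................................
##...........................................
###..........................................
####.........................................
#####...................###..................
######................######.................
#######......#.#####..#######................
########...........#......####...............
########...........##.########......##.......
########...........##########.....####.##....
#######.........................######.##....
########.......................#############.
39.1167
```

```bash
python3 - <<'E'
from h import *
robot.move_linear([639.2,-75.5,345.],speed=150)
robot.move_linear([575.,-195.,345.],speed=200)
d=cam("wrist");save(d,"w9");print(robot.current_t(),d["eye"])
c=proj(d,[639,-75.5,150]);print(c)
x0,y0=(c-40).astype(int);im=d["img"][y0:y0+80,x0:x0+80].astype(int)
m=((im.min(2)>150)&(im[...,0]-im[...,1]<2)).astype(np.uint8)
n,l,st,ce=cv2.connectedComponentsWithStats(m)
for k in range(1,n):
    if st[k,4]>25: print(st[k],onz(d,*(ce[k]+[x0,y0]),155).round(0)-[639,-75.5,0])
for r in range(0,80,2): print("".join("#" if m[r,q] else ("+" if im[r,q].min()<110 else ".") for q in range(0,80,1)))
E
```

```text
40.3083 [ 494.69197426 -185.81798708  511.86296785]
[396.00648457 233.67360801]
[ 34  14  27  27 391] [-16.    7.5 155. ]
[ 19  33  22  24 415] [  1.  -13.5 155. ]
.........+............+.....+...................................................
..........+..#.......+..........................................................
...........+.#.....++...........................................................
.......................++.......................................................
.#.......+......................................................................
.............++.................................................................
................................................................................
..............................................##................................
........................................#############...........................
...................................++.###########.####..........................
.................................+..###########..++.###.........................
...................................#########.
[... 1603 characters left out ...]
....................................................
................................................................................
................................................................................
................................................................................
................................................................................
................................................................................
................................................................................
................................................................................
................................................................................
```

```bash
cat > push.py <<'E'
from h import *
def push(dx,dy,zmin,fs=8,sp=35):
    X,Y=639.2+dx,-75.5+dy
    robot.move_linear([X,Y,345.],speed=200); robot.move_linear([X,Y,300.],speed=150)
    x0=np.array(robot.current_contact_force())
    s=robot.move_linear([X,Y,zmin+124.4],speed=sp,f_stop=fs)
    print((dx,dy),s,"foot",round(robot.current_tcp_pos()[2]-124.4,1),np.round(robot.current_contact_force()-x0,1),round(robot.current_t(),1))
    return s
E
python3 - <<'E'
from push import *
if push(8,0,128):
    robot.move_linear([647.2,-75.5,300.],speed=150)
    push(9,5,128)
E
```

```text
(8, 0) True foot 153.9 [0.7 3.2 3. ] 42.3
(9, 5) True foot 136.8 [0.5 0.5 7.7] 44.5
```

```bash
cat >> push.py <<'E'
def look():
    robot.move_linear([robot.current_tcp_pos()[0],robot.current_tcp_pos()[1],345.],speed=200)
    robot.move_linear([590.,-180.,345.],speed=250)
    d=cam("wrist");save(d,"wl");print(round(robot.current_t(),1))
    c=proj(d,[639,-75.5,150]);x0,y0=(c-40).astype(int);im=d["img"][y0:y0+80,x0:x0+80].astype(int)
    m=((im.min(2)>150)&(im[...,0]-im[...,1]<2)).astype(np.uint8)
    n,l,st,ce=cv2.connectedComponentsWithStats(m)
    for k in range(1,n):
        if st[k,4]>25: print(st[k],onz(d,*(ce[k]+[x0,y0]),150).round(0)-[639,-75.5,0])
    for r in range(4,64,2): print("".join("#" if m[r,q] else ("+" if im[r,q].min()<110 else ".") for q in range(80)))
E
python3 - <<'E'
from push import *
look()
E
```

```text
45.8
[ 17  19  27  16 119] [-18.  -13.5 150. ]
...#.#.........+++++++++++++++++++++++..........................................
............++++++++++++++++++++++++............................................
.....+.....+++++++++++++++++++++++..............................................
...+...+++++++++++++...++++.....................................................
.+....++++++..+.................................................................
+...+...........................................................................
................................................................................
................................................................................
..............................#######+++..##.+..................................
..........................###.#..#########.+...+++..............................
........................#####............+......+.+++...........................
......................########.#...................+++..........................
....................#######....#.+++...............+++++........................

[... 676 characters left out ...]
...............++++++++++++.........................
...................++...................++++++++++++++..........................
.....................+++++.........+++++++++++++++++............................
......................++++++++++++++++++++++++++++..............................
.........................++++++++++++++++++++++.................................
.............................++++++++++++++.....................................
................................................................................
................................................................................
................................................................................
```

```bash
python3 - <<'E'
from push import *
s=push(0,0,36,fs=6,sp=50)
E
```

```text
(0, 0) True foot 68.1 [1.1 3.5 2.8] 48.8
```

```bash
python3 - <<'E'
from push import *
X,Y=639.2,-75.5; x0=-2.7; pk=0
for i in range(18):
    s=robot.move_linear([X,Y,float(robot.current_tcp_pos()[2])-1.5],speed=12,f_stop=14)
    f=robot.current_contact_force(); print(s,round(robot.current_tcp_pos()[2]-124.4,1),np.round(f,1))
    if s or f[2]-x0>14 or robot.current_tcp_pos()[2]-124.4<40: break
print(robot.current_t())
E
```

```text
False 67.2 [-0.7  5.5  3.7]
False 66.7 [-0.9  4.9  5.2]
False 66.5 [-1.3  4.6  6.5]
False 66.5 [-0.7  5.6  7.1]
False 66.5 [-2.4  6.3  7.8]
False 66.5 [-2.4  5.8  7.5]
False 66.5 [-0.7  5.   7.5]
False 66.5 [-1.3  5.4  8. ]
False 66.5 [-1.6  5.5  7.6]
False 66.5 [-2.5  5.7  7.8]
False 66.5 [-2.2  4.6  7.7]
False 66.5 [-2.2  5.7  8.3]
False 66.5 [-0.9  5.5  8.1]
False 66.5 [-0.8  4.9  7.4]
False 66.5 [-0.4  5.7  7.2]
False 66.5 [-1.2  5.4  6.5]
False 66.5 [-0.8  6.   7.5]
False 66.5 [-2.3  5.8  7.9]
53.4
```

```bash
python3 - <<'E'
from push import *
X,Y=639.2,-75.5; z=float(robot.current_tcp_pos()[2])
for i in range(1,8):
    s=robot.move_linear([X,Y,z-2.5*i],speed=22,f_stop=12)
    f=robot.current_contact_force(); print(s,round(robot.current_tcp_pos()[2]-124.4,1),np.round(f,1))
    if s or f[2]>14: break
print(robot.current_t(),robot.current_tcp_pos(),robot.current_gripper_width())
E
```

```text
False 65.2 [-0.5  5.8  5.5]
False 62.1 [-1.1  5.8  4.8]
False 59.4 [-1.2  6.2  4.1]
False 57.3 [-1.   5.9  4.7]
False 55.3 [-0.4  6.4  6.8]
False 53.8 [-1.   7.9 10.7]
True 53.6 [-0.9  3.6  8.8]
55.1917 [641.61224277 -72.21115579 177.97089749] 0.21068774461374265
```

```bash
python3 - <<'E'
from push import *
X,Y=639.2,-75.5
robot.move_linear([X,Y,345.],speed=170)
robot.move_linear([469.7,-259.4,250.],speed=230)
for n in("side","scene"):save(cam(n),n+"T")
p=np.array(robot.current_tcp_pos()); print(robot.current_t(),p,robot.current_contact_force(),robot.current_gripper_width()*93)
s0=pickle.load(open("scene0.pkl","rb"));q0=pickle.load(open("side0.pkl","rb"))
for n in("side","scene"):
    d=pickle.load(open(n+"T.pkl","rb")); f=proj(d,p-[0,0,124.4]);g=proj(d,p-[0,0,30]);print(n,f,g)
    x0=int(f[0])-16;y0=int(min(f[1],g[1]))-2
    for r in d["img"][y0:y0+int(abs(f[1]-g[1]))+14,x0:x0+34].astype(int): print("".join("#" if a[0]-a[1]>2 else ("@" if max(a)<60 else ".") for a in r))
E
```

```text
57.75 [ 470.52129215 -258.76810905  250.42507122] [-0.83039704 -0.44863853 -2.06855101] 19.516350641803587
side [330.01379311 151.90210622] [331.83523204 125.62458628]
..................###.............
..................##..............
.................####.............
................@####.............
.........#.......###..............
.......######....###..............
........####.....###..............
........####.....###..............
........####@....###..............
.................###..............
.................###..............
.................###..............
.................###..............
.................###..............
.................###..............
.......@.........###..............
.................##...............
.................##...............
................###...............
................###...............
................###...............
.................##......#........
................###...........#...
................###...............
...............#####..............
...............#####..............
..............######..
[... 1229 characters left out ...]

..................###.............
...................#..............
..................##..............
..................##..............
...............#####..............
...............#####..............
.............##.####..............
.............########.............
.............########.............
.............########.............
..............######..............
................###...............
..................................
..................................
..................................
..................................
..................................
..................................
..................................
..................................
```

```bash
python3 - <<'E'
from push import *
robot.move_linear([469.7,-259.4,134.],speed=90)
print(robot.move_linear([469.7,-259.4,118.],speed=12,f_stop=3),robot.current_tcp_pos(),robot.current_contact_force())
robot.move_gripper(0.45)
robot.move_linear([469.7,-259.4,240.],speed=120)
robot.sleep(.2)
for n in("side","scene","wrist"):save(cam(n),n+"F")
print(robot.current_t())
from rim import rim
for n,f0,b in(("side","side0",(235,135,295,165)),("scene","scene0",(340,168,402,204))):
    d=pickle.load(open(n+"F.pkl","rb"));i=pickle.load(open(f0+".pkl","rb"))
    print(n,rim(d,b,1),rim(i,b,1))
    f=proj(d,[469.7,-259.4,0]);h=proj(d,[469.7,-259.4,171]);x0=int(min(f[0],h[0]))-10
    y0=int(h[1])-4
    for r in d["img"][y0:int(f[1])+6,x0:x0+34:1][::2].astype(int): print("".join("#" if a[0]-a[1]>2 else ("@" if max(a)<70 else ".") for a in r))
d=pickle.load(open("sceneF.pkl","rb"));im=d["img"][170:215,345:400].astype(int)
print("\n".join("".join("#" if a[0]-a[1]>1 else("W" if min(a)>170 else ".") for a in r) for r in im[::2]))
E
```

```text
True [ 469.7577668  -259.41419147  124.12334898] [0.1433366  0.63795413 5.09681871]
62.1167
side (array([243, 141,  43,  24, 820], dtype=int32), 56, array([641.9, -82.7]), np.float64(2.0)) (array([242, 141,  44,  24, 813], dtype=int32), 55, array([643.5, -79.4]), np.float64(1.9))
..................................
..................................
...@.........@@#..................
.......@...@@@@@@@................
...........@@@###@................
...........######.................
...........@@@#@@.................
...........@@@@@@....#............
...........@@#@@@.................
...........@@#@#..................
...........@###@..................
...........@##@@..................
............###...................
...........####...................
...........###....................
...........###....................
...........###....................
...........###....................
...........###....................
...........##.....................
...........##.....................
..........###.....................
..........###.....................
.........#####
[... 1883 characters left out ...]
################.....#....#.
WWWWWWWW##################################......###..#.
WWWWWWWWWW################################.....##......
WWWWWWWWWWWWW###################################.......
WWWWWWWWWWWWWW################################.........
WWWWWWWWWWWWWW####.#####################WW..WW.........
WWWWWWWWWWWWW#######.#.#####.####..##.WWWWWW...WW..W...
WWWWWWWWWW.....#####.##.#..#.########WWWWWWWW..WWW.....
.............#...##################WWWWWWWWWW.WW.......
WWWW....WW.W......#.#.####.######WWWWWWWWWW....WWWWW.WW
WWWWWWW.WWWW...#..#.##.##.##..##WWWWWWW..............WW
.WWWW.WWWWW....##.############.#..................WWWWW
WWWWWWWWWWW..#..##..###W#........................WWWWWW
```

```bash
python3 - <<'E'
from h import *
print(robot.hand_in(),robot.current_t())
E
```

```text
the job is handed in; nothing more can be done
the job is handed in; nothing more can be done
```

I handed the job in after about 62 s. The rings went through the funnel, the tamper pressed the bed until the force drop showed its spring had tripped, and the scoop is flat, the tamper upright and the funnel still seated. I did not count all seven rings in the tower, but the last scene image shows none in the funnel, whose rim measured about 2–4 mm off its starting spot (side-view fits alone vary that much). I did not re-measure the tower or the glassware.

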